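# Seat a lens barrel in a sprung V-block and hold it down

## Task

A felt marker was left lying in the V of the sprung V-block: take it out and lay it flat on the bench top, clear of the block. Then lift the lens barrel off its wooden rest, seat it lengthwise and centred in the V so that it bears on both flanks, and press it down until the sprung carriage has sunk about half of its travel. Finish while still holding it pressed down like that, and leave the other things on the bench where they are.

Things in the scene. Friction and masses are not known exactly. Their poses are not given: they have to be found in the camera images.
- marker_mid (a point): Centre of the loose felt marker, 139 long, 17 wide and high (19 g), lying lengthwise in the V at the start. Its x axis runs along it, z up. Its middle is free on both sides, between the two halves of the V, and can be taken there across its width. It does not roll; when it lies on the bench this point is 8.5 mm above the bench.
- marker: The same marker; origin in the middle of its underside, axes as above.
- clear_spot (a point): Point on the bench top near its front edge, right of the fixtures seen from the robot, in a free strip where the marker may be laid square to the bench's near edge, that is along world (1, -1), 45 degrees from +x to -y: free for 75 mm either way along that and 35 mm across. Any other free place with the marker's centre over 110 mm from the V-block's centre will do too.
- barrel_mid (a point): Centre of the loose lens barrel, a metal cylinder 30 in diameter, 110 long, a glass lens in each end, 0.08 to 0.17 kg. x is its axis (ends alike). At the start it lies level on the wooden rest, its centre 39 mm above the bench; the rest's pads bear it at 38 to 52 mm either side of the middle; between them it is free all round.
- barrel: The same lens barrel; origin at its centre, axes as above.
- rest: Wooden rest for the barrel, fixed to the bench, 122 x 58, 8 high in the middle, with two pads 24 high and small stops (31 high) beside the barrel. Origin in the middle of its underside, x along the barrel. The barrel lifts straight up out of it.
- vee_seat (a point): Where the barrel's centre lies when seated and centred in the V-block; moves with the carriage, 57 mm above the bench while that is up. x along the V, y across it, z up. The 90 degree V is in two halves, 30 to 50 mm either side of this point along x, 52 wide, tops 5 mm below this point, flanks meeting 21 mm below it.
- cradle: The V-block fixture, fixed to the bench; origin in the middle of its underside, x along the V. Steel base 150 x 66 x 10. Between the two halves of the V 60 mm are open down to a plate 28 mm above the bench (carriage up), so fingers holding the barrel or marker at the middle fit in. Four guide posts at 58 mm along and 23.5 mm across, 42 mm high, stand beside the barrel's place.
- vee_carriage (a joint): Sinking of the sprung carriage that bears the V, in m: 0 up (start), 0.012 at the lower stop. It takes 2.8 N to start it and 0.7 N per mm more; the barrel's weight alone does not move it. Half way is 0.006 (7 N with the barrel's weight). A barrel let go in the V settles on both flanks; held off-centre it bears on one only. The push may come from the grip or from fingertips on top of it.
- dropper_mid (a point): Bystander, loose: brown dropper bottle 33 in diameter, 79 high; its centre.
- petri_mid (a point): Bystander, loose: upturned glass dish 78 in diameter, 12 high; its centre.
- stopper_mid (a point): Bystander, loose: cork stopper 27 in diameter, 26 high; its centre.
Not all that is in view belongs to the job. Of the things that look like the barrel, the larger one is meant.

How it is judged:
On the way, in this order (a step that is already met when the one before it is completed fails the run):
1. the marker lies flat on the bench, clear of the V-block and released (horizontal distance between marker_mid and vee_seat above 0.11 m and height (world z) of marker_mid below 0.02 m and angle between marker_mid's own z axis and vertical below 0.2 rad and contact force between the fingers and marker below 0.1 N and linear speed of marker below 0.02 m/s), for 0.2 s.
2. the lens barrel is held, lifted off its rest (height (world z) of barrel_mid above 0.055 m and contact force between the fingers and barrel above 1 N and contact force between barrel and rest below 0.05 N), for 0.2 s.
At the end, for the whole second after the job is handed in: Barrel within 12 mm along, 2 mm across and in height of its seat, axis within 0.05 rad, over 1 N on each flank, over 2 N from the fingers, still; carriage 3 to 9 mm down; marker flat on the bench, let go, its centre over 110 mm from the V-block's (horizontal distance between marker_mid and vee_seat above 0.11 m and height (world z) of marker_mid below 0.02 m and angle between marker_mid's own z axis and vertical below 0.2 rad and contact force between the fingers and marker below 0.1 N and (contact force between barrel and vee_carriage_c1 above 1 N or contact force between barrel and vee_carriage_c3 above 1 N) and (contact force between barrel and vee_carriage_c5 above 1 N or contact force between barrel and vee_carriage_c7 above 1 N) and contact force between the fingers and barrel above 2 N and value of joint vee_carriage between 0.003 and 0.009 m and x of barrel_mid in the frame of vee_seat between -0.012 and 0.012 m and y of barrel_mid in the frame of vee_seat between -0.002 and 0.002 m and z of barrel_mid in the frame of vee_seat between -0.002 and 0.002 m and angle between the x axis of barrel_mid and the x axis of vee_seat, either way round below 0.05 rad and linear speed of barrel below 0.01 m/s and contact force between barrel and marker below 0.05 N); the arm keeps its last pose, push and grip.
It fails at once if the dropper bottle is displaced by more than 30 mm (distance of dropper_mid from where it was at the start of the episode above 0.03 m).
It fails at once if the glass dish is displaced by more than 30 mm (distance of petri_mid from where it was at the start of the episode above 0.03 m).
It fails at once if the cork is displaced by more than 30 mm (distance of stopper_mid from where it was at the start of the episode above 0.03 m).
It also fails if it takes over 64 s, if anything falls off the work surface, if the arm or the gripper's body presses on something with over 40 N, if the wrist force passes 120 N, or if a joint passes its speed limit or range.

## Robot

A 6-joint arm with a two-finger parallel gripper is mounted at the origin on a cart in front of the work surface, level with it; the furniture and walls round the work are solid. World frame = base frame: x ahead of the robot, y to its left, z up, the work surface at z = 0. Lengths are in m, angles in rad, forces in N, time in s.
With the tool pointing down it reaches from about 0.425 to 1.125 m from the base axis. Payload 14.9 kg.
Tool frame: the origin (TCP) lies midway between the tips of the shut fingers; the grasp point (between the pads) lies 19 mm behind it (arm.tcp_to_grasp is the distance from the TCP to the grasp point, in m); z points along the fingers, y is the direction in which the jaws open and shut (so a half turn about z gives the same grasp; the last joint's range is limited). The gripper opens to 91 mm and grips with 3 to 60 N. Pads are 32 mm wide; open, the fingers measure 118 mm over their backs; the gripper's body (76 mm by 178 mm) begins 60 mm behind the grasp point.
Start: joints at [-1.138, 0.379, 1.734, -0, 1.028, -0.033], TCP at [0.314, -0.625, 0.214] pointing down, gripper open.
Joint ranges: [-2.77, 2.77], [-0.74, 2.19], [0, 2.66], [-1.06, 4.2], [0.31, 2.87], [-3.08, 3.08]. Speed limits (rad/s): [1.89, 1.89, 2.39, 3.14, 3.14, 3.14].

## Interface

Orientations are given as a rotation vector (axis times angle).
In Python, from plant import arm gives the robot as it stands. The module is installed in compiled form; this text tells all that it offers.
- The arm moves only by the tool apply_moves, never from a script. Its arguments are lists of equal length, an entry for each row: "dp": the shift along the tool's x, y, z in cm, a list of three; "turn": the turn about the tool's z in rad; "gripper": the opening in per cent of the stroke, from 0 (shut) to 100 (fully open). A call has 1 to 20 rows; each row shifts and turns the commanded pose from where the row before left it, along the tool's axes as they then stand; what a row does not reach is not made up. A row lasts 1/10 s, in which the tool goes at most 50 mm and 8.59 degrees, less where a joint would pass 70% of its speed; a pose out of reach is approached as far as the arm can. A call is refused whole if a number of a shift passes 5 or a number of a turn 0.15, either way. A call with a gripper value outside its range is refused whole. The fingers move at their own pace and stop on an object; "squeeze" is the grip in N (left out, the last holds). Time passes only in rows, so rows that do not move let the fingers close. It gives the time, the measured TCP pose, the force and the opening at its end, in the units of the state.
- arm.sense(): the state, without advancing time (a new reading comes with each control period).
- arm.grab_frame(name): name is "scene" or "top" or "wrist"; returns the picture (400x640x3 uint8, red, green, blue); there is no depth.
- arm.calibration(name): a dict with "fx", "fy", "cx", "cy" (pixels), "eye" and "attitude" of the camera in the world. Camera axes: x right, y down, z forward; pixel columns grow to the right and rows downward; lengths in m; the calibration is good to about 2 mm. A picture is of the moment at which its call begins: read the wrist's pose just before it. calibration takes no time and is no camera call; for the wrist camera it gives the pose at the moment of the call.
- arm.job_done(): hands the job in, once; it reports no verdict.
Trained networks look in the newest picture that a camera, given by its name, has taken for a name from the list of things; names that differ only in an ending like _2 or _b are one class to them, and where a whole thing is asked for, a point or a joint stands for the part that bears it (a point fixed in the world has none). Each returns a list of dicts, best first, with "conf" (0 to 1); they miss things now and then, are a little off and sometimes report something else, mostly with a low value. They report only what shows in the picture. A call takes as long as a camera call. They do not tell look-alikes from the thing itself.
- arm.trace(camera, query): "region" (400x640 bool, what is visible of it) and "point" ([column, row] in pixels, amid what is visible of it).
The state is a dict: "t": time; "joint_pos": joint angles; "qvel": joint speeds; "joint_efforts": joint torques, N m; "ee_pos": TCP position; "eef_rot": TCP orientation; "contact_force": force on the tool from outside, world axes, zero at the start; "moment": the same for the moment, N m; "opening": opening from 0.0 (shut) to 1.0 (fully open).
Only numpy, scipy, OpenCV 4.12 (cv2) and the standard library are available. Lean on these libraries where they do the work, as an engineer would, in place of code of your own. Each camera call takes 0.05 s, during which the arm holds its last target. There are 200 camera calls.

## Working session

There is one attempt and no reset: what is moved stays moved. The work goes in short steps, Python scripts to look and compute and a tool call to move; the robot and the scene stay as the last step left them, time stands still between calls to the robot, and variables do not carry over. Pictures are saved under pics/ and viewed, about 8 in all and at most 12, crops included, and the job is handed in when it is done.

Besides the shell and the picture viewer there is one more tool, called after ">>>" as a command line: name --pt "numbers of a row" for each row, then --argument value for the rest. apply_moves: Moves the arm, as the interface text tells. Its arguments: {"type":"object","properties":{"dp":{"type":"array"},"turn":{"type":"array"},"gripper":{"type":"array"},"squeeze":{"type":"number"}},"required":["dp","turn","gripper"]}

```bash
mkdir -p pics; cat > h.py <<'E'
import numpy as np,cv2
from scipy.spatial.transform import Rotation as R
from plant import arm
def rot(a):
    a=np.array(a,float)
    return a if a.shape==(3,3) else (R.from_rotvec(a).as_matrix() if a.size==3 else R.from_quat(a).as_matrix())
def ray(c,uv):
    return np.array(c['eye']),rot(c['attitude'])@np.array([(uv[0]-c['cx'])/c['fx'],(uv[1]-c['cy'])/c['fy'],1])
def at(c,uv,z):
    e,d=ray(c,uv); return e+d*(z-e[2])/d[2]
def proj(c,p):
    q=rot(c['attitude']).T@(np.array(p)-c['eye']); return np.array([c['cx']+c['fx']*q[0]/q[2],c['cy']+c['fy']*q[1]/q[2]])
def save(n,im): cv2.imwrite('pics/'+n,im[...,::-1])
def axis(c,region,z):
    "centre, yaw, extents of region put on plane z"
    v,u=np.nonzero(region); P=np.array([at(c,(a,b),z)[:2] for a,b in zip(u,v)])
    (cx,cy),(w,h),a=cv2.minAreaRect(P.astype(np.float32)*1000)
    if w<h: a+=90; w,h=h,w
    return np.array([cx,cy])/1000,a,(w,h)
E
python3 - <<'E'
from h import *
print(arm.sense())
for n in('scene','top'):
    im=arm.grab_frame(n); save(n+'0.png',im); c=arm.calibration(n); print(n,c)
    for q in('marker','barrel','rest','cradle','vee_carriage','dropper_mid','petri_mid','stopper_mid'):
        for d in arm.trace(n,q)[:3]: print(q,round(d['conf'],2),np.round(d['point']),d['region'].sum(), [np.round(x,3) for x in axis(c,d['region'],0.03)])
E
```

```text
{'t': 0.0, 'joint_pos': array([-1.13829147e+00,  3.79431495e-01,  1.73474794e+00,  1.86436386e-05,
        1.02853415e+00, -3.33211963e-02]), 'qvel': array([-0.00075264,  0.00177477, -0.00049977,  0.00050594, -0.00010111,
        0.00056049]), 'joint_efforts': array([ 2.02383606e-03, -7.63706875e+01, -4.34366763e+01,  6.51644776e-02,
        4.23579162e-02, -1.09209923e-04]), 'ee_pos': array([ 0.31423497, -0.62506933,  0.21328849]), 'eef_rot': array([-3.05569525e+00, -7.24850970e-01,  3.24413573e-04]), 'contact_force': array([ 0.67171689,  0.90018357, -0.21698563]), 'moment': array([ 0.0474277 , -0.00447473,  0.0338947 ]), 'opening': 1.001906011054997}
scene {'fx': 424.29188479654965, 'fy': 424.29188479654965, 'cx': 323.71952421568454, 'cy': 202.19682988063332, 'eye': array([ 0.07530035, -0.91246066,  0.48436748]), 'attitude': array([-1.9907737 ,  0.63235491, -0.34013522])}
marker 0.52 [291. 210.] 260 [array([ 0.467, -0.194]), np.float64(31.645), array([118.057,  23.195])]
barrel 0.71 [318. 292.] 580 [array([ 0.357, -0.472]), np.float64(6.897), array([87.077, 28.57 ])]
barrel 0.66 [3
[... 1353 characters left out ...]
9. 208.] 904 [array([ 0.467, -0.219]), np.float64(29.501), array([128.408,  60.44 ])]
barrel 0.62 [385. 193.] 695 [array([ 0.512, -0.417]), np.float64(11.708), array([114.27 ,  33.281])]
rest 0.93 [375. 196.] 752 [array([ 0.505, -0.413]), np.float64(12.707), array([120.077,  60.386])]
cradle 0.74 [299. 214.] 1513 [array([ 0.467, -0.222]), np.float64(30.179), array([150.764,  69.13 ])]
vee_carriage 0.68 [297. 208.] 923 [array([ 0.467, -0.219]), np.float64(28.949), array([128.062,  60.264])]
dropper_mid 0.67 [309. 146.] 242 [array([ 0.618, -0.259]), np.float64(178.799), array([42.274, 34.684])]
petri_mid 0.89 [352. 129.] 901 [array([ 0.65 , -0.354]), np.float64(88.21), array([75.857, 75.041])]
```

```bash
python3 - <<'E'
from h import *
im=cv2.imread('pics/top0.png'); cv2.imwrite('pics/top0c.png',cv2.resize(im[60:360,200:520],None,fx=2.5,fy=2))
E
```

```text
(no output)
```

View pics/scene0.png

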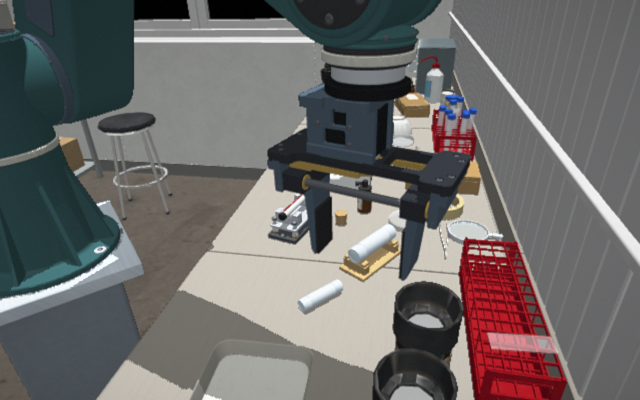

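View pics/top0.png

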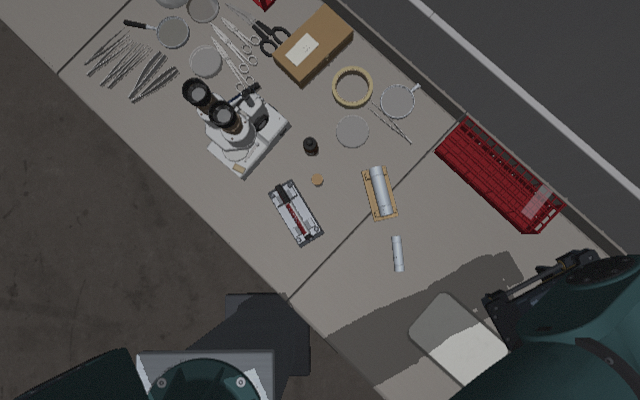

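Lists: barrel-like things are the big white cylinder on the wooden rest at top (379,192) and the smaller one lying on the bare bench at (398,254). The larger one on the rest is meant. The marker is in the V at (296,213). I'm moving over the V-block for a close look.

>>> apply_moves --pt "2.5 -2.3 0" --pt "2.5 -2.3 0" --pt "2.5 -2.3 0" --pt "2.5 -2.3 0" --pt "2.5 -2.3 0" --pt "2.5 -2.3 0" --pt "2.5 -2.3 0" --pt "2.5 -2.3 0" --pt "2.5 -2.3 0" --pt "2.5 -2.3 0" --pt "2.5 -2.3 0" --pt "0 0 0" --pt "0 0 0" --turn '[0, 0, 0, 0, 0, 0, 0, 0, 0, 0, 0, 0, 0]' --gripper '[100, 100, 100, 100, 100, 100, 100, 100, 100, 100, 100, 100, 100]'

```text
t: 2.2
ee_pos: [0.4467, -0.2756, 0.2141]
eef_rot: [3.056, 0.727, 0.0]
contact_force: [0.4, 0.2, 0.5]
opening: 0.996
```

```bash
cat > look.py <<'E'
from h import *
import sys
def look(tag,items,cam='wrist'):
    s=arm.sense(); c=arm.calibration(cam); im=arm.grab_frame(cam); save(tag+'.png',im)
    print('tcp',np.round(s['ee_pos'],4),'yaw',round(np.degrees(np.arctan2(*rot(s['eef_rot'])[[1,0],0])),2),'t',round(s['t'],2),'F',np.round(s['contact_force'],1),'cam',np.round(c['eye'],3))
    for q,z in items:
        for d in arm.trace(cam,q)[:2]: print(q,round(d['conf'],2),np.round(d['point']),[np.round(x,4) for x in axis(c,d['region'],z)])
E
python3 - <<'E'
from look import *
it=[('marker',.055),('vee_carriage',.052),('cradle',.03),('barrel',.039),('rest',.024)]
look('w1',it)
look('t1',it,'top')
E
```

```text
tcp [ 0.4467 -0.2756  0.2141] yaw 26.78 t 2.2 F [0.4 0.2 0.5] cam [ 0.519 -0.239  0.385]
marker 0.87 [283. 132.] [array([ 0.4673, -0.2198]), np.float64(29.8407), array([139.5318,  16.7171])]
vee_carriage 0.67 [290. 137.] [array([ 0.4703, -0.2211]), np.float64(29.4259), array([122.9108,  58.2542])]
cradle 0.95 [293. 136.] [array([ 0.4693, -0.2203]), np.float64(30.3143), array([141.4728,  64.5201])]
barrel 0.64 [471. 188.] [array([ 0.5079, -0.4172]), np.float64(12.0811), array([115.232 ,  34.4779])]
rest 0.92 [448. 176.] [array([ 0.5057, -0.3973]), np.float64(12.4799), array([116.3923,  35.2601])]
tcp [ 0.4462 -0.2766  0.2139] yaw 26.63 t 2.5 F [ 0.1 -0.4  0.2] cam [ 0.416 -0.322  0.924]
barrel 0.84 [398. 255.] [array([ 0.3685, -0.4469]), np.float64(3.8268), array([77.1984, 23.4971])]
barrel 0.61 [385. 192.] [array([ 0.5106, -0.4154]), np.float64(13.1549), array([114.793 ,  32.8874])]
rest 0.71 [376. 190.] [array([ 0.5057, -0.4142]), np.float64(12.1683), array([121.245 ,  59.1217])]
```

View pics/w1.png

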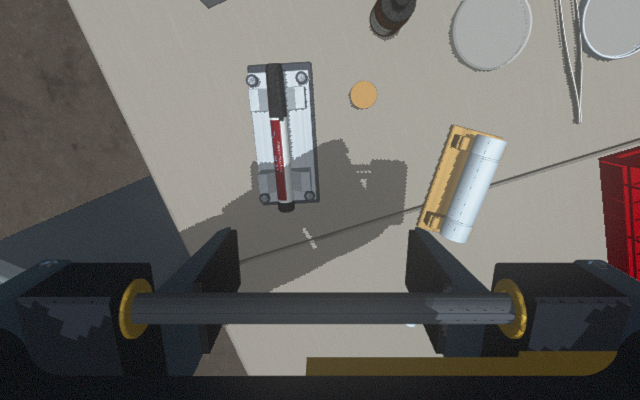

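The wrist view shows the marker (dark cap and red/white body) in the V at (283,132). The cork is at (363,95), the dropper at (392,12), and the large barrel on its rest at (475,188).

>>> apply_moves --pt "1.5 -1.4 0" --pt "1.5 -1.4 0" --pt "1.44 -1.33 2" --pt "0 0 3" --pt "0 0 3" --pt "0 0 2" --pt "0 0 0" --pt "0 0 0" --turn '[0, 0, 0, -0.055, 0, 0, 0, 0]' --gripper '[70, 70, 70, 70, 70, 70, 70, 70]'

```text
t: 3.6
ee_pos: [0.4677, -0.2191, 0.1143]
eef_rot: [-3.035, -0.809, 0.0]
contact_force: [-0.1, 0.1, 0.2]
opening: 0.698
```

```bash
python3 - <<'E'
from look import *
it=[('marker',.055),('vee_carriage',.052),('cradle',.03),('barrel',.039),('rest',.024)]
look('w2',it)
c=arm.calibration('wrist'); print(proj(c,[.4673,-.2198,.055]))
E
```

```text
tcp [ 0.4677 -0.2191  0.1143] yaw 29.84 t 3.6 F [-0.1  0.1  0.2] cam [ 0.538 -0.179  0.285]
marker 0.61 [324. 201.] [array([ 0.4726, -0.2163]), np.float64(29.8376), array([126.1808,  16.5358])]
vee_carriage 0.79 [333. 206.] [array([ 0.4739, -0.2157]), np.float64(29.9949), array([119.0962,  54.1405])]
cradle 0.67 [335. 195.] [array([ 0.4691, -0.218 ]), np.float64(29.9552), array([146.6135,  61.5746])]
barrel 0.89 [576. 249.] [array([ 0.5351, -0.4111]), np.float64(11.2407), array([60.1915, 41.0718])]
rest 0.64 [542. 232.] [array([ 0.536 , -0.3943]), np.float64(11.1343), array([61.7232, 58.7985])]
rest 0.46 [492.  54.] [array([ 0.6225, -0.2643]), np.float64(135.474), array([60.0128, 34.9085])]
[322.96696404 220.41955664]
```

View pics/w2.png

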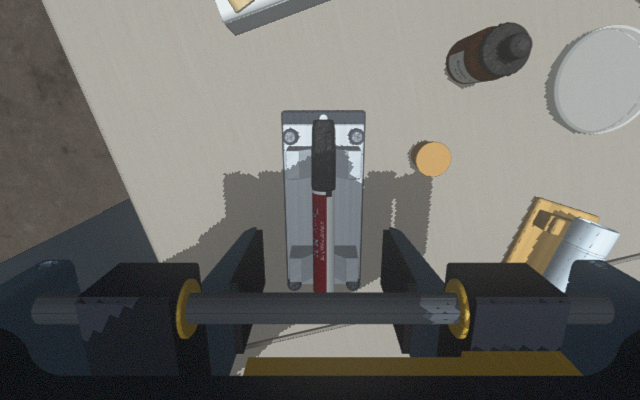

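The marker lies along the fingers' centre plane, from the cap at (323,150) to the body at (320,240). The cork and bottle are well clear. Descending and gripping.

>>> apply_moves --pt "0 0 2.5" --pt "0 0 2.5" --pt "0 0 1.8" --pt "0 0 1.0" --pt "0 0 0" --pt "0 0 0" --pt "0 0 0" --pt "0 0 0" --pt "0 0 0" --pt "0 0 0" --pt "0 0 0" --turn '[0, 0, 0, 0, 0, 0, 0, 0, 0, 0, 0]' --gripper '[70, 70, 70, 70, 70, 0, 0, 0, 0, 0, 0]' --squeeze 12

```text
t: 5.0
ee_pos: [0.4676, -0.219, 0.0361]
eef_rot: [3.036, 0.809, 0.0]
contact_force: [-0.5, 0.1, -0.0]
opening: 0.209
```

The grip is too deep: the tips would hit the bench before the marker does. Regrasping 9 mm higher.

>>> apply_moves --pt "0 0 0" --pt "0 0 0" --pt "0 0 -0.9" --pt "0 0 0" --pt "0 0 0" --pt "0 0 0" --pt "0 0 0" --pt "0 0 -2" --pt "0 0 -3" --pt "0 0 -3" --turn '[0, 0, 0, 0, 0, 0, 0, 0, 0, 0]' --gripper '[40, 40, 40, 0, 0, 0, 0, 0, 0, 0]'

```text
t: 6.0
ee_pos: [0.467, -0.2187, 0.1253]
eef_rot: [-3.035, -0.808, 0.002]
contact_force: [0.3, -0.4, 0.7]
opening: 0.185
```

```bash
python3 - <<'E'
from look import *
print(arm.sense()['opening'])
look('w3',[('marker',.135),('vee_carriage',.052),('cradle',.03)])
look('s3',[('marker',.135)],'scene')
a=cv2.imread('pics/w3.png');b=cv2.imread('pics/s3.png')
cv2.imwrite('pics/m3.png',np.hstack([cv2.resize(a,(480,300)),b[100:300,200:413]]) if 0 else np.vstack([cv2.resize(a,(480,300)),cv2.resize(b[130:270,220:444],(480,300))]))
E
```

```text
0.1847742377321514
tcp [ 0.467  -0.2187  0.1253] yaw 29.83 t 6.0 F [ 0.3 -0.4  0.7] cam [ 0.537 -0.178  0.296]
marker 0.89 [323. 220.] [array([ 0.4716, -0.2152]), np.float64(29.369), array([126.9634,  17.0066])]
vee_carriage 0.71 [340. 176.] [array([ 0.4897, -0.2062]), np.float64(30.1125), array([82.3896, 54.9475])]
cradle 0.86 [337. 160.] [array([ 0.4739, -0.216 ]), np.float64(30.0228), array([136.0518,  61.6494])]
tcp [ 0.4676 -0.219   0.1251] yaw 29.84 t 6.2 F [-0.2  0.3 -0.7] cam [ 0.075 -0.912  0.484]
marker 0.52 [289. 175.] [array([ 0.4636, -0.2237]), np.float64(29.6706), array([155.1628,  22.7381])]
```

View pics/m3.png

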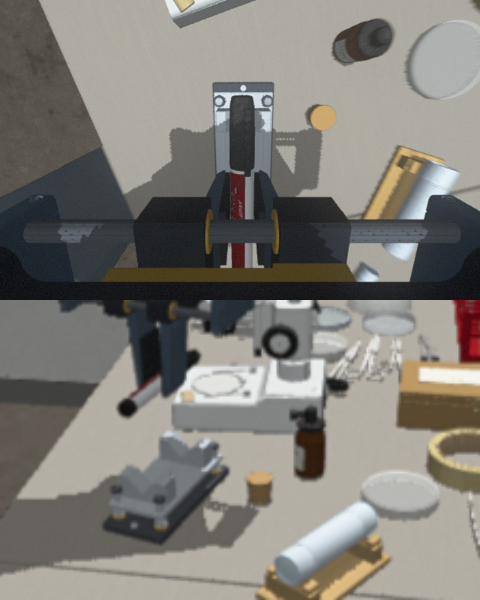

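The marker is held at the fingertips and level, and the V is now empty. Carrying it to the free strip at about (0.35, -0.345).

>>> apply_moves --pt "-3.3 1.0 0" --pt "-3.3 1.0 0" --pt "-3.3 1.0 0" --pt "-3.3 1.1 0" --pt "-3.3 1.0 0" --pt "0 0 3" --pt "0 0 3" --pt "0 0 3" --pt "0 0 2" --pt "0 0 0.6" --pt "0 0 0.3" --pt "0 0 0.2" --pt "0 0 0" --turn '[0, 0, 0, 0, 0, 0, 0, 0, 0, 0, 0, 0, 0]' --gripper '[0, 0, 0, 0, 0, 0, 0, 0, 0, 0, 0, 0, 0]'

```text
t: 7.6
ee_pos: [0.3501, -0.3456, 0.0044]
eef_rot: [3.035, 0.809, 0.001]
contact_force: [-0.5, -0.8, -0.1]
opening: 0.188
```

>>> apply_moves --pt "0 0 0.25" --pt "0 0 0" --pt "0 0 0" --pt "0 0 0" --pt "0 0 0" --pt "0 0 -1" --pt "0 0 -3" --pt "0 0 -4" --pt "0 0 -4" --pt "0 0 -4" --pt "0 0 0" --turn '[0, 0, 0, 0, 0, 0, 0, 0, 0, 0, 0]' --gripper '[0, 45, 45, 45, 45, 45, 45, 45, 45, 45, 45]'

```text
t: 8.7
ee_pos: [0.3517, -0.3474, 0.167]
eef_rot: [3.029, 0.807, 0.006]
contact_force: [0.1, -0.4, -1.9]
opening: 0.446
```

```bash
python3 - <<'E'
from look import *
look('w4',[('marker',.0085),('barrel',.039),('rest',.024),('vee_carriage',.052),('cradle',.01)])
look('t4',[('marker',.0085),('barrel',.039),('rest',.024),('vee_carriage',.052),('cradle',.01)],'top')
E
```

```text
tcp [ 0.3517 -0.3474  0.167 ] yaw 29.84 t 8.7 F [ 0.1 -0.4 -1.9] cam [ 0.421 -0.306  0.338]
marker 0.59 [320. 181.] [array([ 0.3492, -0.3463]), np.float64(29.3093), array([140.0511,  16.3012])]
barrel 0.93 [491.  65.] [array([ 0.5118, -0.416 ]), np.float64(12.3721), array([115.4635,  33.0652])]
barrel 0.77 [419. 224.] [array([ 0.3713, -0.4399]), np.float64(4.5097), array([76.516 , 22.3704])]
rest 0.97 [458.  71.] [array([ 0.5029, -0.4126]), np.float64(12.1232), array([116.3643,  61.5589])]
vee_carriage 0.93 [259.  37.] [array([ 0.4345, -0.2424]), np.float64(119.8642), array([56.5902, 56.4558])]
vee_carriage 0.62 [320. 182.] [array([ 0.3582, -0.3413]), np.float64(29.2992), array([122.5685,  14.4989])]
cradle 0.72 [258.  46.] [array([ 0.4333, -0.2369]), np.float64(29.8506), array([74.1825, 70.7361])]
cradle 0.15 [459.  74.] [array([ 0.5068, -0.4171]), np.float64(11.9144), array([121.4351,  65.0054])]
tcp [ 0.3493 -0.3448  0.1603] yaw 29.84 t 9.0 F [ 0.8  0.8 -0.2] cam [ 0.416 -0.322  0.924]
barrel 0.57 [384. 190.] [array([ 0.5106, -0.4161]), np.float64(11.3615), array([114.0893,  32.9505])]
rest 0.74 [381. 192.] [array([ 0.5111, -0.4163]), np.float64(13.4833), array([115.007 ,  34.4172])]
rest 0.63 [375. 194.] [array([ 0.5056, -0.4142]), np.float64(11.833), array([121.1935,  60.1442])]
cradle 0.64 [297. 214.] [array([ 0.4666, -0.2191]), np.float64(30.4657), array([149.9784,  67.4843])]
```

View pics/w4.png

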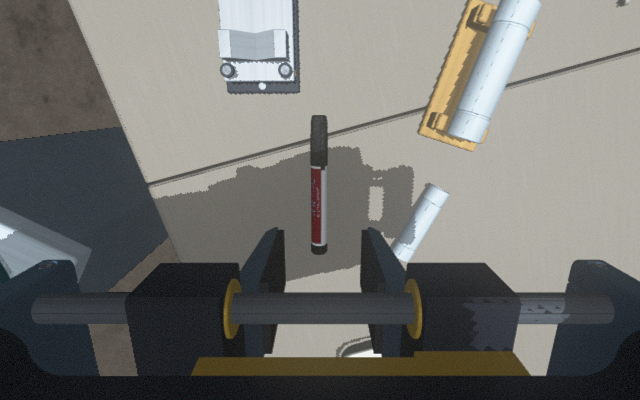

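The marker lies flat at (320,185), clear of the block, and the network puts it at (0.349, -0.346). The large barrel is on its rest at (495,70), and the small look-alike is at (420,224). Going to the large one.

>>> apply_moves --pt "2.1 2.84 0" --pt "2.1 2.84 0" --pt "2.1 2.84 0" --pt "2.1 2.84 0" --pt "2.1 2.84 0" --pt "0 0 0" --pt "0 0 1.5" --pt "0 0 2" --pt "0 0 0" --pt "0 0 0" --turn '[0, 0, 0, 0, 0, 0.1, 0.1, 0.108, 0, 0]' --gripper '[85, 85, 85, 85, 85, 85, 85, 85, 85, 85]'

```text
t: 10.3
ee_pos: [0.5115, -0.4162, 0.1264]
eef_rot: [-3.123, -0.338, 0.001]
contact_force: [1.0, -0.5, 0.6]
opening: 0.846
```

```bash
python3 - <<'E'
from look import *
look('w5',[('barrel',.039),('rest',.024),('vee_carriage',.052),('cradle',.01)])
E
```

```text
tcp [ 0.5115 -0.4162  0.1264] yaw 12.37 t 10.3 F [ 1.  -0.5  0.6] cam [ 0.59  -0.399  0.297]
barrel 0.96 [329. 340.] [array([ 0.3912, -0.4475]), np.float64(6.3277), array([35.7261, 20.8863])]
barrel 0.71 [232. 363.] [array([ 0.3817, -0.3466]), np.float64(30.2068), array([110.3046,  16.2011])]
rest 0.61 [302. 189.] [array([ 0.5111, -0.4161]), np.float64(12.388), array([116.5781,  54.3456])]
vee_carriage 0.58 [ 73. 194.] [array([ 0.4763, -0.2314]), np.float64(30.0649), array([117.7369,  80.4356])]
cradle 0.95 [ 82. 187.] [array([ 0.46  , -0.2068]), np.float64(29.9705), array([148.8437, 106.649 ])]
```

View pics/w5.png

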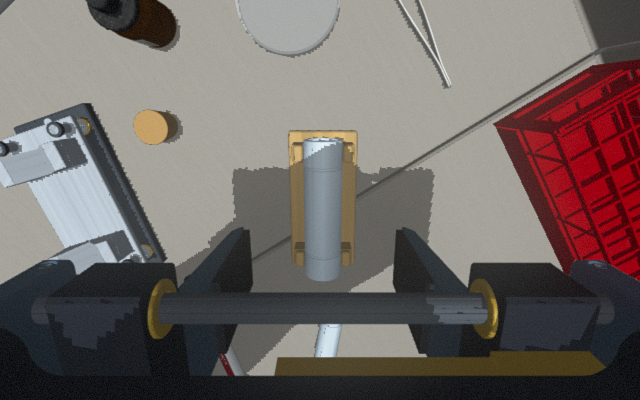

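The large barrel lies midway between the open fingers at (323,205), in line with the rest. Descending to grasp at the middle.

>>> apply_moves --pt "0 0 3" --pt "0 0 3" --pt "0 0 2.5" --pt "0 0 1.5" --pt "0 0 0.6" --pt "0 0 0" --pt "0 0 0" --pt "0 0 0" --pt "0 0 0" --pt "0 0 0" --pt "0 0 0" --pt "0 0 0" --pt "0 0 0" --turn '[0, 0, 0, 0, 0, 0, 0, 0, 0, 0, 0, 0, 0]' --gripper '[85, 85, 85, 85, 85, 85, 20, 20, 20, 20, 20, 20, 20]' --squeeze 25

```text
t: 11.85
ee_pos: [0.5116, -0.4163, 0.0205]
eef_rot: [-3.124, -0.334, -0.0]
contact_force: [-0.2, -0.6, 0.8]
opening: 0.326
```

>>> apply_moves --pt "0 0 -1" --pt "0 0 -2" --pt "0 0 -3" --pt "0 0 -3" --pt "0 0 -2" --pt "0 0 0" --pt "0 0 0" --pt "0 0 0" --pt "-1 -4 0" --pt "-1 -4 0" --pt "-1 -4 0" --pt "-1 -4 0" --pt "0 -3.2 0" --pt "0 0 0" --pt "0 0 0" --turn '[0, 0, 0, 0, 0, -0.1, -0.1, -0.108, 0, 0, 0, 0, 0, 0, 0]' --gripper '[20, 20, 20, 20, 20, 20, 20, 20, 20, 20, 20, 20, 20, 20, 20]'

```text
t: 13.35
ee_pos: [0.3815, -0.2696, 0.1312]
eef_rot: [3.035, 0.809, 0.001]
contact_force: [-0.3, 0.7, -0.4]
opening: 0.323
```

```bash
python3 - <<'E'
from look import *
print(arm.sense()['opening'])
look('w6',[('barrel',.145),('vee_carriage',.052),('cradle',.005)])
look('t6',[('cradle',.005),('marker',.0085)],'top')
c=arm.calibration('wrist')
a=cv2.imread('pics/w6.png'); cv2.imwrite('pics/w6c.png',cv2.resize(a[0:300,180:500],None,fx=2,fy=2))
print(c)
E
```

```text
0.3234890791549079
tcp [ 0.3815 -0.2696  0.1312] yaw 29.87 t 13.35 F [-0.3  0.7 -0.4] cam [ 0.451 -0.229  0.302]
barrel 0.82 [496. 277.] [array([ 0.4209, -0.3485]), np.float64(4.0911), array([16.348 , 15.6309])]
barrel 0.59 [322. 241.] [array([ 0.3811, -0.2695]), np.float64(29.8956), array([108.8935,  31.1077])]
vee_carriage 0.96 [323.  78.] [array([ 0.4597, -0.224 ]), np.float64(29.2645), array([105.9503,  56.0922])]
cradle 0.92 [323.  79.] [array([ 0.4586, -0.2239]), np.float64(29.8519), array([130.6022,  68.4067])]
tcp [ 0.3819 -0.2704  0.1307] yaw 29.82 t 13.55 F [-1.1 -1.3 -1.6] cam [ 0.416 -0.322  0.924]
cradle 0.66 [292. 204.] [array([ 0.4785, -0.2122]), np.float64(31.1019), array([124.8568,  63.0344])]
marker 0.62 [359. 276.] [array([ 0.3493, -0.345 ]), np.float64(29.6445), array([137.3954,  15.2929])]
{'fx': 343.2635610646076, 'fy': 343.2635610646076, 'cx': 322.37503160315924, 'cy': 203.44817826749596, 'eye': array([ 0.45144417, -0.22946256,  0.30135074]), 'attitude': array([ 2.49391979, -1.4450104 , -0.2116455 ])}
```

View pics/w6c.png

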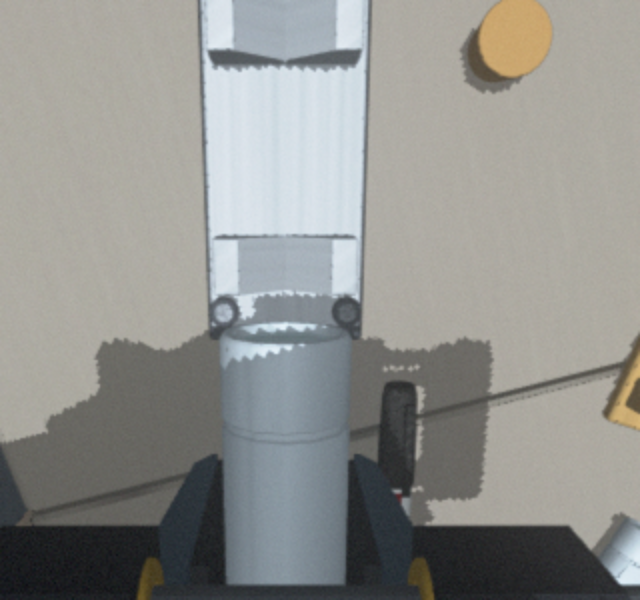

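The held barrel is lined up with the V. Guide posts are at full-frame (292,156) and (353.5,156). The inner edges of the V halves are at rows 118.5 and 25. I'll fix the seat from these.

```bash
python3 - <<'E'
from look import *
c=arm.calibration('wrist'); s=arm.sense()
f=[((292,156),.042),((353.5,156),.042),((287.5,118.5),.052),((357.5,118.5),.052),((284.5,25),.052),((360.5,25),.052)]
P=[at(c,u,z)[:2] for u,z in f]; print(np.round(P,4))
m=[(P[i]+P[i+1])/2 for i in(0,2,4)]; w=[np.linalg.norm(P[i]-P[i+1]) for i in(0,2,4)]
X=rot(s['eef_rot'])[:2,:2]
print('w',np.round(w,4)); d=m[2]-m[1]; print('len',np.linalg.norm(d),'yaw',np.degrees(np.arctan2(d[1],d[0])), 'y',np.degrees(np.arctan2(*(P[3]-P[2])[::-1]))+90)
for q in m+[(m[1]+m[2])/2]: print(np.round(q,4),'tool x,y from tcp',np.round(X.T@(q-s['ee_pos'][:2]),4))
E
```

```text
[[ 0.4052 -0.2295]
 [ 0.4283 -0.2699]
 [ 0.4287 -0.2141]
 [ 0.4533 -0.257 ]
 [ 0.4804 -0.1843]
 [ 0.5052 -0.2275]]
w [0.0466 0.0494 0.0499]
len 0.059622413150333786 yaw 29.82916499614952 y 29.823073413059795
[ 0.4168 -0.2497] tool x,y from tcp [ 0.0406 -0.0002]
[ 0.441  -0.2355] tool x,y from tcp [ 0.0687 -0.0003]
[ 0.4928 -0.2059] tool x,y from tcp [ 0.1284 -0.0004]
[ 0.4669 -0.2207] tool x,y from tcp [ 0.0985 -0.0004]
```

>>> apply_moves --pt "2.5 -0.03 0" --pt "2.5 0 0" --pt "2.5 0 0" --pt "2.35 0 0" --pt "0 0 0" --pt "0 0 3" --pt "0 0 2.5" --pt "0 0 2" --pt "0 0 1" --pt "0 0 0.5" --pt "0 0 0" --pt "0 0 0" --turn '[0, 0, 0, 0, 0, 0, 0, 0, 0, 0, 0, 0]' --gripper '[20, 20, 20, 20, 20, 20, 20, 20, 20, 20, 20, 20]'

```text
t: 14.9
ee_pos: [0.467, -0.2207, 0.0412]
eef_rot: [3.035, 0.808, 0.001]
contact_force: [-0.3, 0.3, -0.3]
opening: 0.321
```

```bash
python3 - <<'E'
from look import *
s=arm.sense();print(s['ee_pos'],s['contact_force'],s['moment'])
E
```

```text
[ 0.46703808 -0.22073229  0.0411565 ] [-0.31511664  0.30444199 -0.29796318] [ 0.02538796  0.01757758 -0.06696151]
```

>>> apply_moves --pt "0 0 0.1" --pt "0 0 0.1" --pt "0 0 0.05" --pt "0 0 0" --pt "0 0 0" --turn '[0, 0, 0, 0, 0]' --gripper '[20, 20, 20, 20, 20]'

```text
t: 15.4
ee_pos: [0.4668, -0.2204, 0.0381]
eef_rot: [3.036, 0.809, 0.0]
contact_force: [-0.6, 1.2, 1.4]
opening: 0.325
```

>>> apply_moves --pt "0 0 0" --pt "0 0 0" --pt "0 0 0" --pt "0 0 -1" --pt "0 0 -2" --pt "0 0 -3" --pt "0 0 -1" --pt "0 0 0" --pt "0 0 0" --pt "0 0 0" --pt "0 0 0" --pt "0 0 0" --pt "0 0 0" --pt "0 0 0" --turn '[0, 0, 0, 0, 0, 0, 0, 0, 0, 0, 0, 0, 0, 0]' --gripper '[55, 55, 55, 55, 55, 55, 55, 0, 0, 0, 0, 0, 0, 0]'

```text
t: 16.8
ee_pos: [0.4665, -0.2204, 0.1077]
eef_rot: [-3.035, -0.809, 0.0]
contact_force: [-0.8, -0.6, 1.0]
opening: 0.006
```

```bash
python3 - <<'E'
from look import *
s=arm.sense();print(s['opening'],s['contact_force'])
look('w7',[('barrel',.057),('vee_carriage',.052),('cradle',.005)])
look('t7',[('barrel',.057)],'top'); look('s7',[('barrel',.057)],'scene')
a=cv2.imread('pics/w7.png');b=cv2.imread('pics/s7.png')
cv2.imwrite('pics/m7.png',np.vstack([cv2.resize(a[50:300,120:520],(480,300)),cv2.resize(b[150:262,220:400],(480,300))]))
E
```

```text
0.006210380998411209 [-0.82795801 -0.64396525  0.9523974 ]
tcp [ 0.4665 -0.2204  0.1077] yaw 29.84 t 16.8 F [-0.8 -0.6  1. ] cam [ 0.536 -0.18   0.279]
barrel 0.84 [495. 371.] [array([ 0.4293, -0.3992]), np.float64(119.8437), array([20.0618, 12.4888])]
barrel 0.73 [322. 189.] [array([ 0.4727, -0.2161]), np.float64(29.8709), array([93.505 , 29.9516])]
vee_carriage 0.57 [298. 180.] [array([ 0.482 , -0.2109]), np.float64(29.6968), array([99.2696, 54.6812])]
cradle 0.59 [323. 143.] [array([ 0.4749, -0.2151]), np.float64(29.9342), array([131.2246,  68.2206])]
tcp [ 0.4666 -0.2204  0.1079] yaw 29.84 t 17.0 F [-0.4  0.3 -0.4] cam [ 0.416 -0.322  0.924]
barrel 0.78 [402. 254.] [array([ 0.3705, -0.4459]), np.float64(4.2795), array([77.7757, 22.5863])]
barrel 0.41 [309. 232.] [array([ 0.4233, -0.2479]), np.float64(149.0273), array([28.5381, 15.0363])]
tcp [ 0.4666 -0.2204  0.1079] yaw 29.83 t 17.1 F [-0.4 -0.5 -0.1] cam [ 0.075 -0.912  0.484]
barrel 0.65 [296. 201.] [array([ 0.4674, -0.22  ]), np.float64(31.865), array([156.0116,  42.0406])]
barrel 0.59 [318. 296.] [array([ 0.3399, -0.4974]), np.float64(4.2093), array([82.8289, 26.3806])]
```

View pics/m7.png

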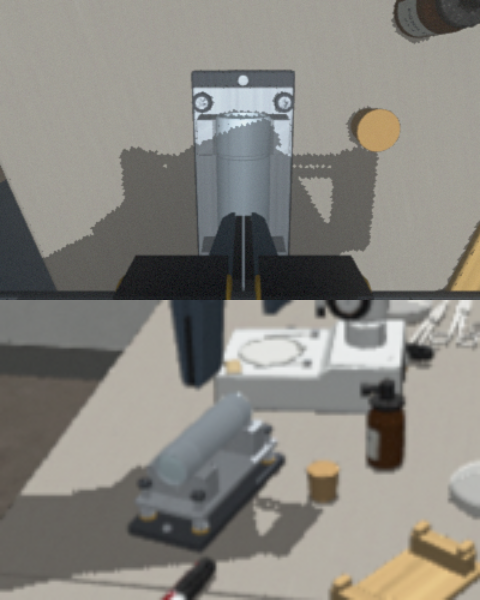

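The barrel is seated lengthwise in the V, centred between the posts. The shut fingertips are above its middle. Pressing down from the top.

>>> apply_moves --pt "0 0 2" --pt "0 0 1" --pt "0 0 0.3" --pt "0 0 0" --pt "0 0 0" --pt "0 0 0.1" --pt "0 0 0.1" --pt "0 0 0.1" --pt "0 0 0" --pt "0 0 0" --turn '[0, 0, 0, 0, 0, 0, 0, 0, 0, 0]' --gripper '[0, 0, 0, 0, 0, 0, 0, 0, 0, 0]'

```text
t: 18.2
ee_pos: [0.4668, -0.2205, 0.0721]
eef_rot: [3.035, 0.809, 0.0]
contact_force: [0.1, 0.3, 1.8]
opening: 0.002
```

>>> apply_moves --pt "0 0 0.1" --pt "0 0 0.1" --pt "0 0 0.1" --pt "0 0 0.1" --pt "0 0 0" --pt "0 0 0" --pt "0 0 0" --turn '[0, 0, 0, 0, 0, 0, 0]' --gripper '[0, 0, 0, 0, 0, 0, 0]'

```text
t: 18.9
ee_pos: [0.4668, -0.2204, 0.068]
eef_rot: [3.036, 0.809, 0.0]
contact_force: [0.2, 0.8, 4.3]
opening: 0.006
```

>>> apply_moves --pt "0 0 0.1" --pt "0 0 0.1" --pt "0 0 0" --pt "0 0 0" --pt "0 0 0" --pt "0 0 0" --pt "0 0 0" --turn '[0, 0, 0, 0, 0, 0, 0]' --gripper '[0, 0, 0, 0, 0, 0, 0]'

```text
t: 19.6
ee_pos: [0.4667, -0.2205, 0.066]
eef_rot: [3.036, 0.809, 0.0]
contact_force: [0.4, 0.6, 6.1]
opening: 0.003
```

```bash
python3 - <<'E'
from look import *
look('w8',[('barrel',.051),('cradle',.005)])
look('s8',[('barrel',.051),('marker',.0085)],'scene')
look('t8',[('marker',.0085)],'top')
print(arm.sense()['qvel'].round(4))
a=cv2.imread('pics/w8.png');b=cv2.imread('pics/s8.png')
cv2.imwrite('pics/m8.png',np.vstack([cv2.resize(a[50:300,120:520],(480,300)),cv2.resize(b[150:262,220:400],(480,300))]))
E
```

```text
tcp [ 0.4667 -0.2205  0.066 ] yaw 29.84 t 19.6 F [0.4 0.6 6.1] cam [ 0.537 -0.18   0.237]
barrel 0.62 [320. 195.] [array([ 0.4611, -0.2231]), np.float64(30.0032), array([121.9381,  29.728 ])]
cradle 0.86 [322. 150.] [array([ 0.4842, -0.2097]), np.float64(29.8263), array([109.1007,  68.4606])]
cradle 0.65 [323. 190.] [array([ 0.4445, -0.2326]), np.float64(29.5577), array([147.3494,  37.7696])]
tcp [ 0.4668 -0.2205  0.066 ] yaw 29.84 t 19.75 F [0.1 0.2 5.5] cam [ 0.075 -0.912  0.484]
barrel 0.73 [296. 207.] [array([ 0.4674, -0.2212]), np.float64(29.5703), array([151.6203,  39.2524])]
barrel 0.62 [318. 295.] [array([ 0.3442, -0.4923]), np.float64(4.7722), array([85.5203, 27.6121])]
marker 0.87 [276. 274.] [array([ 0.3492, -0.3463]), np.float64(29.7407), array([148.0952,  20.074 ])]
marker 0.39 [406. 217.] [array([ 0.6512, -0.361 ]), np.float64(43.9466), array([93.6789, 76.0944])]
tcp [ 0.4668 -0.2205  0.0661] yaw 29.84 t 19.9 F [ 0.3 -0.   5.6] cam [ 0.416 -0.322  0.924]
marker 0.85 [353. 263.] [array([ 0.3492, -0.3457]), np.float64(30.2882), array([136.6338,  16.7282])]
[-0.0004  0.0002 -0.0004  0.0004  0.0004  0.002 ]
```

View pics/m8.png

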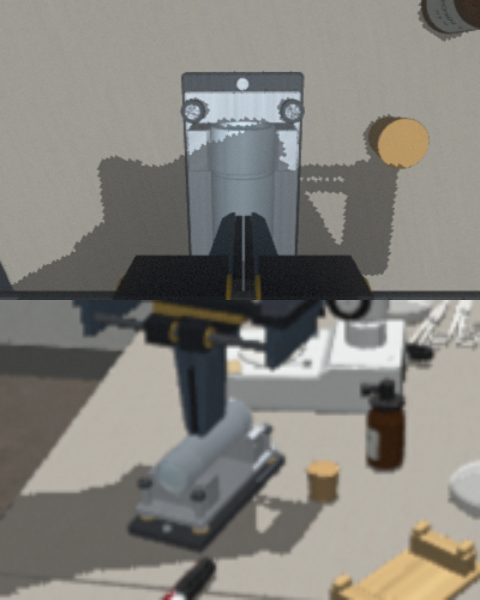

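The fingertips press the middle of the seated barrel. The carriage is down about 6 mm with a steady 5.6 to 6 N, and the marker, cork and bottle have not moved. Handing in.

```bash
python3 -c "
from plant import arm
arm.job_done(); s=arm.sense(); print(s['ee_pos'],s['contact_force'])"
```

```text
the job is handed in; nothing more can be done
the job is handed in; nothing more can be done
```

I handed the job in at about 20 s with the barrel seated in the V and pressed about half way down; no verdict is reported.

- **Marker:** I took it out of the V and laid it flat and released at about (0.349, -0.346), roughly 170 mm from the V-block's centre. I laid it parallel to the V, not in the (1, -1) direction suggested for clear_spot. My first grip was too deep for a flat placing, so I regrasped it 9 mm higher.
- **Barrel:** I lifted the larger one off its rest, set it in the V and let it go so it settled on both flanks. I then pressed on the top of its middle with the shut fingertips.
- **Last checks:**
  - The tips had come down 6 mm, from 0.072 to 0.066 m, with a steady 5.5–6.1 N upward, which agrees with a carriage about 6 mm down.
  - The barrel's axis lay at 29.6–30.0° against 29.8° for the V.
  - The marker had not moved since I put it down. The cork and bottle looked untouched in the last picture, and the glass dish, partly in view, did too.
- **Not checked or off:**
  - I could not measure the force on each flank separately. That the barrel bears on both is inferred from letting it settle and pressing on its centre.
  - The networks' outlines of the barrel were partly hidden by the fingers or took in other things, with lengths from 94 to 156 mm, so I did not rely on them for centring along the V.
  - The final state reading after hand-in returned only a message.

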